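# Put the good chisels away in their tray

### The job

Put the three good steel chisels away in the wooden tray, each lying level in the cradle made for its length: shortest chisel in the shortest cradle, middle one in the middle-length cradle, longest in the longest, either way round. Leave the thin chisel with the mushroomed head where it lies.

Things in the scene. Friction and masses are not known exactly. Their poses are not given: they have to be found in the camera images.
- tray: Low wooden tool tray with a dark liner, fixed to the table, 172 x 282 mm, rim 17 mm high. On its 5 mm floor three cradles lie side by side 52 mm apart, all along the tray; which is where varies. Origin: centre of its underside; y along its length, z up.
- cradle_short: Shortest of the 3 fixed pale wooden cradles: 50 mm wide, 182 mm clear along y between 8 mm thick end stops 30 mm high. Origin: centre of its underside, 5 mm over the table; y along it, z up. Dark rails at y = +-48 mm, 10 mm long, carry the chisel: seats 18 mm above the origin, 26 mm wide, between out-leaning horns 32 mm high. Open for fingers between the rails down to the 6 mm high base.
- cradle_medium: Middle-length of the 3 fixed pale wooden cradles: 50 mm wide, 215 mm clear along y between 8 mm thick end stops 30 mm high. Origin: centre of its underside, 5 mm over the table; y along it, z up. Dark rails at y = +-48 mm, 10 mm long, carry the chisel: seats 18 mm above the origin, 26 mm wide, between out-leaning horns 32 mm high. Open for fingers between the rails down to the 6 mm high base.
- cradle_long: Longest of the 3 fixed pale wooden cradles: 50 mm wide, 246 mm clear along y between 8 mm thick end stops 30 mm high. Origin: centre of its underside, 5 mm over the table; y along it, z up. Dark rails at y = +-48 mm, 10 mm long, carry the chisel: seats 18 mm above the origin, 26 mm wide, between out-leaning horns 32 mm high. Open for fingers between the rails down to the 6 mm high base.
- short_chisel: Shortest of the three good chisels: steel, with a flat broad edge, 162 mm long, up to 23 mm wide, 16 mm high, 0.30 kg. Lies on the table; origin at the middle of its length, on its underside; y along its length, x across, z up. Grip it across x near the middle.
- medium_chisel: Middle one of the three good chisels: steel, pointed, red mark near the head, 195 mm long, 14 mm thick, 0.24 kg. Lies on the table; origin at the middle of its length, on its underside; y along its length, x across, z up. Grip it across x near the middle.
- long_chisel: Longest of the three good chisels: steel, with a blunt rounded nose, red mark near the head, 226 mm long, 15 mm wide, 13 mm high, 0.25 kg. Lies on the table; origin at the middle of its length, on its underside; y along its length, x across, z up. Grip it across x near the middle.
- thin_chisel: The look-alike to leave alone: a thin steel point chisel, shank only 8 mm thick with a mushroomed head of 14 mm, 172 mm long. Origin at the middle of its length, underside; y along it.

How it is judged:
At the end, for the whole second after the job is handed in: Each of the three good chisels lies at rest in the cradle of its own length: its middle within 16 mm of the cradle's middle along and across, level on both rails (within about 4 degrees) and in line with the cradle within 7 degrees; the thin chisel is within 20 mm of where it lay (x of short_chisel in the frame of cradle_short between -0.016 and 0.016 m and y of short_chisel in the frame of cradle_short between -0.016 and 0.016 m and z of short_chisel in the frame of cradle_short between 0.014 and 0.036 m and angle between short_chisel's own y axis and vertical between 1.5 and 1.64 rad and angle between the y axis of short_chisel and the y axis of cradle_short, either way round below 0.12 rad and linear speed of each of short_chisel, medium_chisel, long_chisel below 0.02 m/s and angular speed of each of short_chisel, medium_chisel, long_chisel below 0.3 rad/s and x of medium_chisel in the frame of cradle_medium between -0.016 and 0.016 m and y of medium_chisel in the frame of cradle_medium between -0.016 and 0.016 m and z of medium_chisel in the frame of cradle_medium between 0.014 and 0.036 m and angle between medium_chisel's own y axis and vertical between 1.5 and 1.64 rad and angle between the y axis of medium_chisel and the y axis of cradle_medium, either way round below 0.12 rad and x of long_chisel in the frame of cradle_long between -0.016 and 0.016 m and y of long_chisel in the frame of cradle_long between -0.016 and 0.016 m and z of long_chisel in the frame of cradle_long between 0.014 and 0.036 m and angle between long_chisel's own y axis and vertical between 1.5 and 1.64 rad and angle between the y axis of long_chisel and the y axis of cradle_long, either way round below 0.12 rad and not (distance of thin_chisel from where it was at the start of the episode above 0.02 m)); the robot touches nothing.
It fails at once if the thin chisel was moved (more than 20 mm) (distance of thin_chisel from where it was at the start of the episode above 0.02 m).
It also fails if it takes over 96 s, if anything falls off the work surface, if the arm or the gripper's body presses on something with over 40 N, if the wrist force passes 120 N, or if a joint passes its speed limit or range.

### The arm

A 6-joint arm with a two-finger parallel gripper is mounted at the origin on a cart in front of the work surface, level with it; the furniture and walls round the work are solid. World frame = base frame: x ahead of the robot, y to its left, z up, the work surface at z = 0. Lengths are in m, angles in rad, forces in N, time in s.
With the tool pointing down it reaches from about 0.425 to 0.95 m from the base axis. Payload 3.5 kg.
Tool frame: the origin (TCP) lies on the centre line of the jaws, within the pads' length; the fingertips stand 25 mm ahead of it and the grasp point (between the pads) lies 6 mm ahead of it (ctrl.finger_overhang is the distance from the TCP to the fingertips, in m); z points along the fingers, y is the line along which they close (so a half turn about z gives the same grasp; the last joint's range is limited). The gripper opens to 85 mm and grips with 20 to 120 N. Pads are 22 mm wide; open, the fingers measure 114 mm over their backs; the gripper's body (76 mm by 85 mm) begins 54 mm behind the grasp point. The pads swing forward as they close: fully open they stand 13 mm farther back than shut.
Start: joints at [-1.272, 0.286, 1.577, -0, 1.279, -0.15], TCP at [0.293, -0.608, 0.256] pointing down, gripper open.
Joint ranges: [-2.77, 2.77], [-0.9, 2.22], [0.21, 2.48], [-1.53, 4.67], [0.24, 2.81], [-2.84, 2.84]. Speed limits (rad/s): [2.79, 2.79, 3.14, 3.14, 3.14, 3.14].

### API

Orientations are given as a unit quaternion [x, y, z, w].
In Python, from plant import get_state, imaging, job, ctrl gives the robot as it stands.
- The arm moves only by the tool jog_arm, never from a script. Its argument "increments" is a list of rows, each an object of numbers: "dx", "dy", "dz": the shift along the world's x, y, z each as a share of 12 cm, from -1 to 1; "ax", "ay", "az": the turn, a rotation vector about the world's x, y, z each as a share of pi/2 rad, from -1 to 1; "gripper": the gripper command: -1 is shut, 1 is fully open, values between are in proportion. A call has 1 to 10 rows; each row is the pose to reach, as a shift and turn from the pose commanded when the call began; what a row does not reach only later rows make up. A row lasts 1/10 s, in which the tool goes at most 50 mm and 8.59 degrees, less where a joint would pass 70% of its speed; a pose out of reach is approached as far as the arm can. A call with a number of a shift or a turn outside -1 to 1 is refused whole. A call with a gripper value outside its range is refused whole. The fingers move at their own pace and stop on an object; "force" is the grip in N (left out, the last holds). Time passes only in rows, so rows that repeat a pose let the fingers close. It gives the time, the measured TCP pose, the force, the opening and the grip force at its end, in the units of the state.
- get_state(): the state, without advancing time (a new reading comes with each control period).
- imaging.read_camera(name): name is "side" or "top" or "wrist"; returns a dict with "frame" (480x640x3 uint8, blue, green, red), "depth" (480x640 float32, m along the optical axis (not along the pixel's ray), 0 where there is no reading), "camera_matrix" (3x3 intrinsics, pixels), "extrinsics" (4x4, takes a point from camera to world coordinates); the wrist camera has in their place "mount" (4x4, takes a point from camera to tool coordinates, whose origin is the TCP and whose axes are the flange's). Camera axes: x right, y up, looking along -z (the intrinsics and any distortion apply to the point x, -y, -z); pixel columns grow to the right and rows downward; lengths in m; the calibration is good to about 2 mm. The wrist camera is an equidistant fisheye: a pixel r from the principal point sees the ray r / f radians off the axis. A picture is of the moment at which its call begins: read the wrist's pose just before it.
- job.sign_off(): hands the job in; it is judged then, once.
The state is a dict: "time": time; "qpos": joint angles; "dq": joint speeds; "joint_efforts": joint torques, N m; "eef_pos": TCP position; "tcp_rot": TCP orientation; "contact_force": force on the tool from outside, world axes, zero at the start; "wrist_torque": the same for the moment, N m; "opening": opening from 0.0 (shut) to 1.0 (fully open); "finger_force": force on a finger pad.
Only numpy, scipy, OpenCV 4.12 (cv2) and the standard library are available. Lean on these libraries where they do the work, as an engineer would, in place of code of your own. Each camera call takes 0.05 s, during which the arm holds its last target. There are 200 camera calls.

## Working session

There is one attempt and no reset: what is moved stays moved. The work goes in short steps, Python scripts to look and compute and a tool call to move; the robot and the scene stay as the last step left them, time stands still between calls to the robot, and variables do not carry over. Pictures are saved under pics/ and viewed, at most 14 in all, crops included, and the job is handed in when it is done.

Besides the shell and the picture viewer there is one more tool, called after ">>>" as a command line: name --argument value ..., lists and objects as JSON in quotes. jog_arm: Moves the arm, as the interface text tells. Shift numbers are shares of 12 cm and turn numbers shares of pi/2 rad, none past 1 either way. Its arguments: {"type":"object","properties":{"increments":{"type":"array"},"force":{"type":"number"}},"required":["increments"]}

```bash
mkdir -p pics; ls; cat > h.py <<'E'
import numpy as np, cv2
from plant import get_state, imaging, job, ctrl
def cam(n):
    r=imaging.read_camera(n); return r
E
python3 - <<'E'
from h import *
print(get_state())
for n in("top","side"):
    r=cam(n); np.savez(n+"0.npz",**{k:np.array(v) for k,v in r.items()}); cv2.imwrite(f"pics/{n}0.png",r["frame"]); print(n,np.round(r["camera_matrix"],2).tolist(),np.round(r["extrinsics"],3).tolist(),r.keys())
E
```

```text
pics
{'time': 0.0, 'qpos': array([-1.27198722e+00,  2.87180327e-01,  1.57814606e+00, -1.71143283e-05,
        1.27859290e+00, -1.49986766e-01]), 'dq': array([-2.31281905e-05,  3.39639843e-04, -1.72370299e-03, -1.45546186e-03,
       -6.03793894e-04,  1.51587717e-03]), 'joint_efforts': array([ 7.12845722e-04, -4.05979764e+01, -2.92625517e+01, -1.49042844e-04,
        5.76516250e-03, -1.66315218e-06]), 'eef_pos': array([ 0.29272683, -0.60757431,  0.25495408]), 'tcp_rot': array([ 9.74927044e-01,  2.22521695e-01, -9.46529329e-05, -1.15949045e-03]), 'contact_force': array([ 0.06725321,  0.369283  , -0.81699271]), 'wrist_torque': array([ 0.00222733, -0.05196592, -0.03067593]), 'finger_force': 0.0, 'opening': 0.9983871409173991}
top [[577.85, 0.0, 306.37], [0.0, 577.85, 233.5], [0.0, 0.0, 1.0]] [[0.009, 0.985, -0.171, 0.311], [-1.0, 0.006, -0.017, 0.243], [-0.016, 0.171, 0.985, 0.909], [0.0, 0.0, 0.0, 1.0]] dict_keys(['frame', 'depth', 'camera_matrix', 'extrinsics'])
side [[591.17, 0.0, 324.45], [0.0, 591.17, 250.04], [0.0, 0.0, 1.0]] [[-0.993, 0.052, -0.101, 0.36], [-0.114, -0.44, 0.891, 1.064], [0.002, 0.897, 0.443, 0.452], [0.0, 0.0, 0.0, 1.0]] dict_keys(['frame', 'depth', 'camera_matrix', 'extrinsics'])
```

View pics/top0.png

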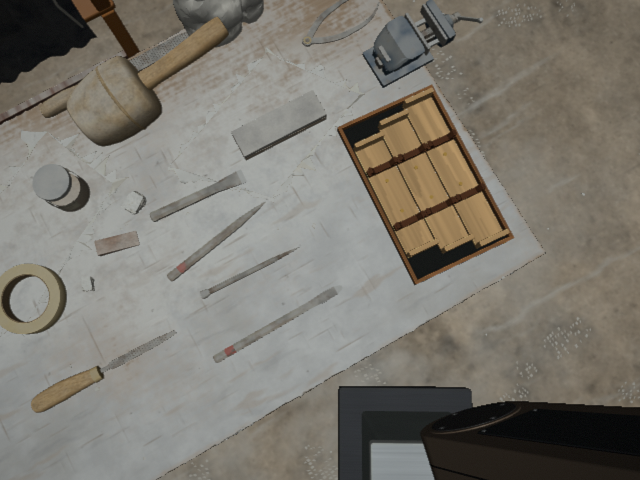

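View pics/side0.png

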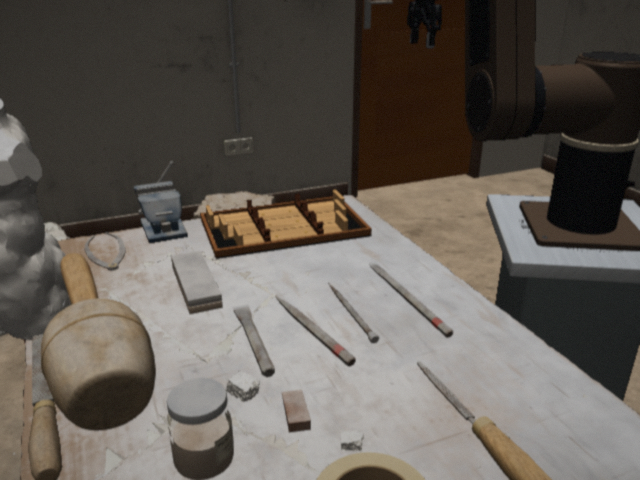

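Top view: short chisel spans (152,216)-(243,177), medium (170,276)-(265,204), thin (203,294)-(298,248), long (216,358)-(339,291). Tray corners are at (339,127), (433,87), (512,237), (414,283). I'll see whether the depth image separates them.

```bash
cat >> h.py <<'E'
def world(r):
    K=r["camera_matrix"];T=r["extrinsics"];d=r["depth"].astype(float)
    v,u=np.mgrid[0:480,0:640]
    P=np.stack([(u-K[0,2])/K[0,0]*d,-(v-K[1,2])/K[1,1]*d,-d],-1)
    return P@T[:3,:3].T+T[:3,3]
def ray(r,uv,z):
    K=r["camera_matrix"];T=r["extrinsics"];uv=np.atleast_2d(uv).astype(float)
    D=np.c_[(uv[:,0]-K[0,2])/K[0,0],-(uv[:,1]-K[1,2])/K[1,1],-np.ones(len(uv))]@T[:3,:3].T
    return T[:3,3]+D*((z-T[2,3])/D[:,2])[:,None]
def warp(r,x0,x1,y0,y1,z,s=2000):
    # rectified view: image col = (y1-y)*s, row=(x1-x)*s
    K=r["camera_matrix"];T=np.linalg.inv(r["extrinsics"])
    w,h=int((y1-y0)*s),int((x1-x0)*s)
    j,i=np.meshgrid(np.arange(w),np.arange(h)); P=np.stack([x1-i/s,y1-j/s,np.full(j.shape,z)],-1)@T[:3,:3].T+T[:3,3]
    m=np.stack([K[0,0]*P[...,0]/-P[...,2]+K[0,2],K[1,1]*-P[...,1]/-P[...,2]+K[1,2]],-1).astype(np.float32)
    return cv2.remap(r["frame"],m,None,cv2.INTER_LINEAR)
E
python3 - <<'E'
from h import *
r=dict(np.load("top0.npz")); W=world(r); z=W[...,2]
print(np.percentile(z[300:340,380:400],[5,50,95]),np.percentile(z[240:280,310:380],[5,50,95]))
m=((z>0.006)&(z<0.03)).astype(np.uint8)
m[:150]=0
n,l,st,c=cv2.connectedComponentsWithStats(m)
for i in range(1,n):
    if st[i,4]<150: continue
    P=W[l==i]; mm,(w,h),a=rect=cv2.minAreaRect(P[:,:2].astype(np.float32)); print(st[i],np.round(mm,4),round(w,3),round(h,3),round(a,1),P[:,2].max().round(4))
hm=(np.clip(z/0.045,0,1)*255).astype(np.uint8)[80:400,140:540]
hm=cv2.resize(hm,None,fx=2,fy=1.875)
cv2.imwrite("pics/h0.png",hm[:600])
t=warp(r,0.3,0.65,-0.25,0.1,0.02,1700)
print(ray(r,[(339,127),(433,87),(512,237),(414,283)],0.017).round(4))
t=warp(r,0.32,0.68,-0.2,0.2,0.02,1600); cv2.imwrite("pics/t0.png",t); print(t.shape)
E
```

```text
[-0.00316398 -0.00042929  0.00218839] [-0.0030386  -0.00045562  0.0022356 ]
[  348   150   166   135 11280] [0.5329 0.063 ] 0.241 0.174 25.6 0.0299
[ 150  170   96   52 1053] [0.5266 0.433 ] 0.023 0.162 26.4 0.0196
[ 61 177  29  35 249] [0.5224 0.6233] 0.025 0.059 60.3 0.03
[121 191  25  23 341] [0.5161 0.5339] 0.027 0.034 59.0 0.0229
[167 203  98  78 923] [0.4558 0.4001] 0.015 0.191 40.0 0.0173
[ 94 235  37  21 433] [0.4492 0.5642] 0.026 0.055 15.5 0.0171
[200 257  78  42 413] [0.3994 0.364 ] 0.012 0.131 28.5 0.0157
[   0  264   66   70 2436] [0.3619 0.6817] 0.107 0.095 5.9 0.0295
[ 80 276  13  16 154] [0.3862 0.6021] 0.025 0.017 12.7 0.0142
[ 213  286  130   77 1151] [0.328  0.3001] 0.015 0.225 30.0 0.0163
[  31  331  143   82 1757] [0.2579 0.5652] 0.03 0.233 29.9 0.03
[[ 0.6408  0.2067  0.017 ]
 [ 0.7097  0.0532  0.017 ]
 [ 0.462  -0.0622  0.017 ]
 [ 0.3893  0.0916  0.017 ]]
(576, 640, 3)
```

View pics/h0.png

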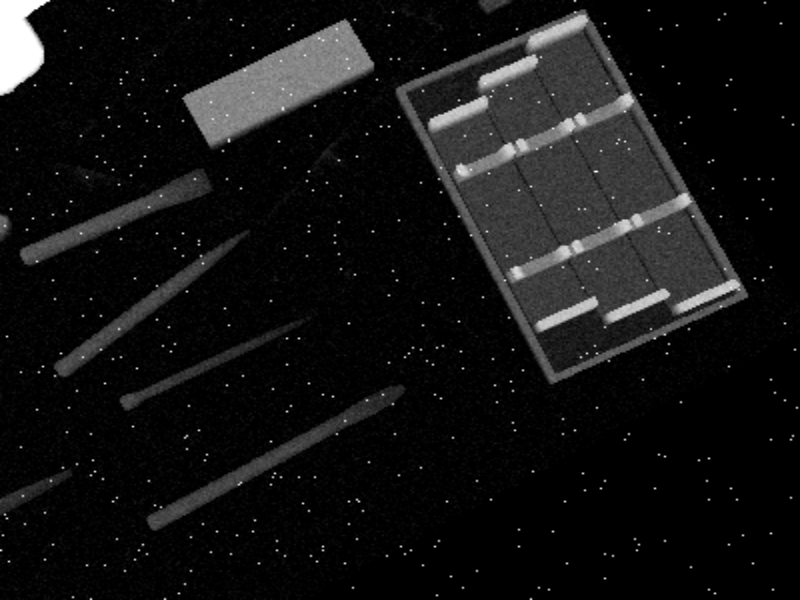

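The height map separates everything cleanly. The cradle end stops show the left cradle is shortest, the middle one is medium and the right one is longest. Next I'll compute exact poses.

```bash
cat >> h.py <<'E'
def line(P):
    P=P[:,:2]; vx,vy,x,y=cv2.fitLine(P.astype(np.float32),cv2.DIST_HUBER,0,.01,.01).ravel()
    d=np.array([vx,vy])*np.sign(vx); t=(P-[x,y])@d
    lo,hi=np.percentile(t,[.3,99.7]); return np.array([x,y])+d*(lo+hi)/2,np.degrees(np.arctan2(d[1],d[0])),hi-lo
E
python3 - <<'E'
from h import *
print("overhang",ctrl.finger_overhang,[a for a in dir(ctrl) if a[0]!='_'])
r=dict(np.load("top0.npz")); W=world(r); z=W[...,2]
m=cv2.medianBlur(((z>0.0045)&(z<0.03)).astype(np.uint8),3); m[:150]=0; m[:,345:]=0; m[:,:140]=0
n,l,st,c=cv2.connectedComponentsWithStats(m)
for i in range(1,n):
    if st[i,4]<200: continue
    p,a,L=line(W[l==i]); 
    print("chisel",p.round(4),a.round(1),L.round(3),np.percentile(W[l==i][:,2],95).round(4))
m=((z>0.0315)&(z<0.042)).astype(np.uint8); m[:,:330]=0; m[:70]=0;m[300:]=0
n,l,st,c=cv2.connectedComponentsWithStats(m)
for i in range(1,n):
    if st[i,4]<25: continue
    P=W[l==i];mm,s,a=cv2.minAreaRect(P[:,:2].astype(np.float32)); print("high",c[i].round(0),st[i,4],P.mean(0).round(4),np.array(mm).round(4),np.round(s,3),round(a,1))
# rim rect
m=((z>0.004)&(z<0.042)&(W[...,0]>.36)&(W[...,0]<.73)&(W[...,1]<.23)&(W[...,1]>-.1)).astype(np.uint8)
n,l,st,c=cv2.connectedComponentsWithStats(m); i=1+np.argmax(st[1:,4]); P=W[l==i]; P=P[(P[:,2]<.02)]
print("tray",cv2.minAreaRect(P[:,:2].astype(np.float32)))
E
```

```text
overhang 0.025 ['Unreachable', 'finger_overhang']
chisel [0.5261 0.4325] -64.2 0.16 0.0167
chisel [0.4549 0.4008] -49.6 0.187 0.0151
chisel [0.4023 0.3557] -62.7 0.147 0.0129
chisel [0.3271 0.3004] -59.8 0.223 0.014
chisel [0.3419 0.402 ] -62.3 0.253 0.0099
high [419.  95.] 143 [0.6883 0.0793 0.0342] [0.6878 0.0799] [0.009 0.049] 25.8
high [394. 117.] 148 [0.6518 0.1196 0.0343] [0.6521 0.12  ] [0.009 0.049] 24.9
high [453. 133.] 32 [0.6252 0.0275 0.0352] [0.6258 0.0277] [0.011 0.007] 12.0
high [369. 139.] 153 [0.6145 0.1599 0.0343] [0.6146 0.1596] [0.008 0.049] 25.8
high [430. 143.] 27 [0.608  0.0648 0.0355] [0.6083 0.064 ] [0.01  0.008] 33.4
high [424. 146.] 30 [0.6033 0.0742 0.0352] [0.6036 0.074 ] [0.01  0.008] 31.3
high [400. 157.] 26 [0.5854 0.1114 0.0352] [0.5854 0.1116] [0.01  0.006] 23.1
high [394. 159.] 31 [0.5813 0.1211 0.0354] [0.5819 0.1214] [0.01  0.008] 18.4
high [370. 170.] 26 [0.5634 0.1585 0.0357] [0.5636 0.1587] [0.01  0.007] 16.4
high [482. 186.] 29 [ 0.5393 -0.0137  0.0349] [ 0.5394 -0.0139] [0.009 0.007] 19.8
high [458. 197.] 27 [0.5212 0.0234 0.0348] [0.5214 0.0235] [0.009 0.007] 45.0
high [452. 200.] 35 [0.5166 0.0333 0.0349] [0.5169 0.0324] [0.009 0.009] 17.1
high [428. 211.] 29 [0.4989 0.0701 0.035 ] [0.4993 0.0702] [0.01  0.007] 24.8
high [422. 214.] 30 [0.4945 0.0801 0.035 ] [0.4951 0.0802] [0.01  0.006] 25.8
high [398. 225.] 25 [0.4768 0.1175 0.0358] [0.477  0.1171] [0.009 0.006] 22.8
high [494. 237.] 161 [ 0.4589 -0.0285  0.0344] [ 0.4591 -0.0288] [0.008 0.049] 25.5
high [459. 242.] 162 [0.4506 0.0249 0.0345] [0.4509 0.0243] [0.008 0.05 ] 25.5
high [424. 247.] 164 [0.4434 0.0787 0.0342] [0.4436 0.0783] [0.008 0.049] 25.4
tray ((0.5521988272666931, 0.07224136590957642), (0.2834256887435913, 0.17371968924999237), 25.55242919921875)
```

>>> jog_arm --increments '[{"dx": 1, "dy": 1, "az": 0.25, "gripper": 0.3}, {"dx": 1, "dy": 1, "az": 0.25, "gripper": 0.3}, {"dx": 1, "dy": 1, "az": 0.25, "gripper": 0.3}, {"dx": 1, "dy": 1, "az": 0.25, "gripper": 0.3}]'

```text
$.increments[0]: bad value
```

>>> jog_arm --increments '[{"dx": 1, "dy": 1, "az": 0.25, "gripper": 0.3}, {"dx": 1, "dy": 1, "az": 0.25, "gripper": 0.3}, {"dx": 1, "dy": 1, "az": 0.25, "gripper": 0.3}, {"dx": 1, "dy": 1, "az": 0.25, "gripper": 0.3}]'

```text
$.increments[0]: bad value
```

>>> jog_arm --increments '[{"dy": 1, "az": 0.25, "gripper": 0.3}, {"dy": 1, "az": 0.25, "gripper": 0.3}, {"dy": 1, "az": 0.25, "gripper": 0.3}, {"dy": 1, "az": 0.25, "gripper": 0.3}]'

```text
$.increments[0]: bad value
```

>>> jog_arm --increments '[{"dx": 1, "dy": 1, "dz": 0, "ax": 0, "ay": 0, "az": 0.25, "gripper": 0.3}, {"dx": 1, "dy": 1, "dz": 0, "ax": 0, "ay": 0, "az": 0.25, "gripper": 0.3}, {"dx": 1, "dy": 1, "dz": 0, "ax": 0, "ay": 0, "az": 0.25, "gripper": 0.3}, {"dx": 1, "dy": 1, "dz": 0, "ax": 0, "ay": 0, "az": 0.25, "gripper": 0.3}]' --force 60

```text
time: 0.5
eef_pos: [0.4153, -0.4847, 0.2556]
tcp_rot: [0.912, 0.411, 0.001, -0.001]
contact_force: [0.3, -1.1, 0.6]
opening: 0.651
finger_force: 0.0
```

>>> jog_arm --increments '[{"dx": 1, "dy": 1, "dz": 0, "ax": 0, "ay": 0, "az": 0.25, "gripper": 0.3}, {"dx": 1, "dy": 1, "dz": 0, "ax": 0, "ay": 0, "az": 0.25, "gripper": 0.3}, {"dx": 1, "dy": 1, "dz": 0, "ax": 0, "ay": 0, "az": 0.25, "gripper": 0.3}, {"dx": 1, "dy": 1, "dz": 0, "ax": 0, "ay": 0, "az": 0.25, "gripper": 0.3}]'

```text
time: 0.9
eef_pos: [0.5352, -0.3644, 0.2557]
tcp_rot: [0.814, 0.581, 0.0, -0.001]
contact_force: [-0.4, -0.1, 0.0]
opening: 0.648
finger_force: 0.0
```

>>> jog_arm --increments '[{"dx": 0, "dy": 1, "dz": 0, "ax": 0, "ay": 0, "az": 0.25, "gripper": 0.3}, {"dx": 0, "dy": 1, "dz": 0, "ax": 0, "ay": 0, "az": 0.25, "gripper": 0.3}, {"dx": 0, "dy": 1, "dz": 0, "ax": 0, "ay": 0, "az": 0.25, "gripper": 0.3}, {"dx": 0, "dy": 1, "dz": 0, "ax": 0, "ay": 0, "az": 0.25, "gripper": 0.3}]'

```text
time: 1.3
eef_pos: [0.5328, -0.2451, 0.2558]
tcp_rot: [0.685, 0.728, 0.0, -0.001]
contact_force: [-1.0, -0.6, 0.8]
opening: 0.648
finger_force: 0.0
```

>>> jog_arm --increments '[{"dx": 0, "dy": 1, "dz": 0, "ax": 0, "ay": 0, "az": 0.25, "gripper": 0.3}, {"dx": 0, "dy": 1, "dz": 0, "ax": 0, "ay": 0, "az": 0.25, "gripper": 0.3}, {"dx": 0, "dy": 1, "dz": 0, "ax": 0, "ay": 0, "az": 0.25, "gripper": 0.3}, {"dx": 0, "dy": 1, "dz": 0, "ax": 0, "ay": 0, "az": 0.25, "gripper": 0.3}]'

```text
time: 1.7
eef_pos: [0.5328, -0.1267, 0.2561]
tcp_rot: [0.531, 0.847, -0.0, -0.0]
contact_force: [-0.2, -0.6, -0.1]
opening: 0.649
finger_force: 0.0
```

>>> jog_arm --increments '[{"dx": 0, "dy": 1, "dz": 0, "ax": 0, "ay": 0, "az": 0, "gripper": 0.3}, {"dx": 0, "dy": 1, "dz": 0, "ax": 0, "ay": 0, "az": 0, "gripper": 0.3}, {"dx": 0, "dy": 1, "dz": 0, "ax": 0, "ay": 0, "az": 0, "gripper": 0.3}, {"dx": 0, "dy": 1, "dz": 0, "ax": 0, "ay": 0, "az": 0, "gripper": 0.3}]'

```text
time: 2.1
eef_pos: [0.5332, -0.0076, 0.2562]
tcp_rot: [0.532, 0.847, -0.0, 0.0]
contact_force: [-1.2, 0.1, -0.2]
opening: 0.652
finger_force: 0.0
```

>>> jog_arm --increments '[{"dx": 0, "dy": 1, "dz": 0, "ax": 0, "ay": 0, "az": 0, "gripper": 0.3}, {"dx": 0, "dy": 1, "dz": 0, "ax": 0, "ay": 0, "az": 0, "gripper": 0.3}, {"dx": 0, "dy": 1, "dz": 0, "ax": 0, "ay": 0, "az": 0, "gripper": 0.3}, {"dx": 0, "dy": 1, "dz": 0, "ax": 0, "ay": 0, "az": 0, "gripper": 0.3}]'

```text
time: 2.5
eef_pos: [0.5336, 0.1119, 0.2562]
tcp_rot: [0.532, 0.847, -0.0, 0.0]
contact_force: [-1.1, -0.2, 0.5]
opening: 0.652
finger_force: 0.0
```

>>> jog_arm --increments '[{"dx": 0, "dy": 1, "dz": 0, "ax": 0, "ay": 0, "az": 0, "gripper": 0.3}, {"dx": 0, "dy": 1, "dz": 0, "ax": 0, "ay": 0, "az": 0, "gripper": 0.3}, {"dx": 0, "dy": 1, "dz": 0, "ax": 0, "ay": 0, "az": 0, "gripper": 0.3}, {"dx": 0, "dy": 1, "dz": 0, "ax": 0, "ay": 0, "az": 0, "gripper": 0.3}]'

```text
time: 2.9
eef_pos: [0.534, 0.2316, 0.256]
tcp_rot: [0.532, 0.847, -0.0, 0.0]
contact_force: [0.2, -0.6, 0.0]
opening: 0.65
finger_force: 0.0
```

>>> jog_arm --increments '[{"dx": 0, "dy": 1, "dz": 0, "ax": 0, "ay": 0, "az": 0, "gripper": 0.3}, {"dx": 0, "dy": 1, "dz": 0, "ax": 0, "ay": 0, "az": 0, "gripper": 0.3}, {"dx": 0, "dy": 1, "dz": 0, "ax": 0, "ay": 0, "az": 0, "gripper": 0.3}, {"dx": 0, "dy": 1, "dz": 0, "ax": 0, "ay": 0, "az": 0, "gripper": 0.3}]'

```text
time: 3.3
eef_pos: [0.5339, 0.3516, 0.2559]
tcp_rot: [0.532, 0.847, -0.0, 0.0]
contact_force: [-0.3, -1.0, 0.2]
opening: 0.653
finger_force: 0.0
```

>>> jog_arm --increments '[{"dx": -0.055, "dy": 0.667, "dz": -0.3, "ax": 0, "ay": 0, "az": 0, "gripper": 0.3}, {"dx": -0.055, "dy": 0.667, "dz": -0.7, "ax": 0, "ay": 0, "az": 0, "gripper": 0.3}, {"dx": -0.055, "dy": 0.667, "dz": -1, "ax": 0, "ay": 0, "az": 0, "gripper": 0.3}, {"dx": -0.055, "dy": 0.667, "dz": -1, "ax": 0, "ay": 0, "az": 0, "gripper": 0.3}, {"dx": -0.055, "dy": 0.667, "dz": -1, "ax": 0, "ay": 0, "az": 0, "gripper": 0.3}, {"dx": -0.055, "dy": 0.667, "dz": -1, "ax": 0, "ay": 0, "az": 0, "gripper": 0.3}]'

```text
time: 3.9
eef_pos: [0.5286, 0.4308, 0.1392]
tcp_rot: [0.533, 0.846, 0.002, 0.001]
contact_force: [-0.4, -0.3, 0.6]
opening: 0.651
finger_force: 0.0
```

>>> jog_arm --increments '[{"dx": -0.01, "dy": 0.005, "dz": -0.3, "ax": 0, "ay": 0, "az": 0, "gripper": 0.3}, {"dx": -0.01, "dy": 0.005, "dz": -0.5, "ax": 0, "ay": 0, "az": 0, "gripper": 0.3}, {"dx": -0.01, "dy": 0.005, "dz": -0.7, "ax": 0, "ay": 0, "az": 0, "gripper": 0.3}, {"dx": -0.01, "dy": 0.005, "dz": -0.8, "ax": 0, "ay": 0, "az": 0, "gripper": 0.3}, {"dx": -0.01, "dy": 0.005, "dz": -0.88, "ax": 0, "ay": 0, "az": 0, "gripper": 0.3}, {"dx": -0.01, "dy": 0.005, "dz": -0.88, "ax": 0, "ay": 0, "az": 0, "gripper": 0.3}, {"dx": -0.01, "dy": 0.005, "dz": -0.88, "ax": 0, "ay": 0, "az": 0, "gripper": 0.3}]'

```text
time: 4.6
eef_pos: [0.5262, 0.4329, 0.0324]
tcp_rot: [0.532, 0.847, 0.001, 0.001]
contact_force: [0.6, -0.4, 1.1]
opening: 0.648
finger_force: 0.0
```

```bash
python3 - <<'E'
from h import *
print(get_state()["eef_pos"].round(4)); cv2.imwrite("pics/w1.png",cam("wrist")["frame"]);
E
```

```text
[0.5262 0.4329 0.0324]
```

View pics/w1.png

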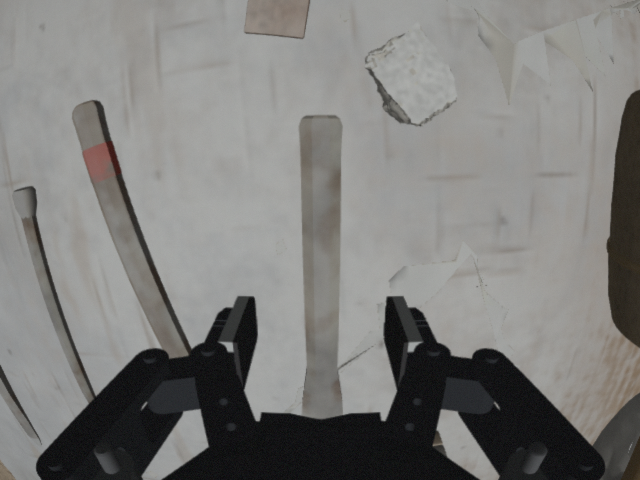

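The wrist view shows the short chisel (column ~320) centred between the pads (about 250 and 390). I'll lower it slightly and close.

>>> jog_arm --increments '[{"dx": 0, "dy": 0, "dz": -0.02, "ax": 0, "ay": 0, "az": 0, "gripper": 0.3}, {"dx": 0, "dy": 0, "dz": -0.02, "ax": 0, "ay": 0, "az": 0, "gripper": -1}, {"dx": 0, "dy": 0, "dz": -0.02, "ax": 0, "ay": 0, "az": 0, "gripper": -1}, {"dx": 0, "dy": 0, "dz": -0.02, "ax": 0, "ay": 0, "az": 0, "gripper": -1}, {"dx": 0, "dy": 0, "dz": -0.02, "ax": 0, "ay": 0, "az": 0, "gripper": -1}, {"dx": 0, "dy": 0, "dz": -0.02, "ax": 0, "ay": 0, "az": 0, "gripper": -1}, {"dx": 0, "dy": 0, "dz": -0.02, "ax": 0, "ay": 0, "az": 0, "gripper": -1}, {"dx": 0, "dy": 0, "dz": -0.02, "ax": 0, "ay": 0, "az": 0, "gripper": -1}]'

```text
time: 5.45
eef_pos: [0.5256, 0.4328, 0.0289]
tcp_rot: [0.532, 0.847, 0.001, 0.0]
contact_force: [0.8, 0.9, 3.0]
opening: 0.201
finger_force: 59.1
```

>>> jog_arm --increments '[{"dx": 0, "dy": 0, "dz": 0.2, "ax": 0, "ay": 0, "az": 0, "gripper": -1}, {"dx": 0, "dy": 0, "dz": 0.5, "ax": 0, "ay": 0, "az": 0, "gripper": -1}, {"dx": 0, "dy": 0, "dz": 0.8, "ax": 0, "ay": 0, "az": 0, "gripper": -1}, {"dx": 0, "dy": 0, "dz": 0.8, "ax": 0, "ay": 0, "az": 0, "gripper": -1}]'

```text
time: 5.85
eef_pos: [0.5274, 0.434, 0.1294]
tcp_rot: [0.532, 0.847, 0.004, 0.002]
contact_force: [0.9, -0.2, -2.3]
opening: 0.202
finger_force: 59.4
```

>>> jog_arm --increments '[{"dx": 0, "dy": -0.2, "dz": 0, "ax": 0, "ay": 0, "az": -0.07, "gripper": -1}, {"dx": 0, "dy": -0.4, "dz": 0, "ax": 0, "ay": 0, "az": -0.14, "gripper": -1}, {"dx": 0, "dy": -0.6, "dz": 0, "ax": 0, "ay": 0, "az": -0.21, "gripper": -1}, {"dx": 0, "dy": -0.8, "dz": 0, "ax": 0, "ay": 0, "az": -0.28, "gripper": -1}, {"dx": 0, "dy": -1, "dz": 0, "ax": 0, "ay": 0, "az": -0.35, "gripper": -1}]'

```text
time: 6.35
eef_pos: [0.5229, 0.3107, 0.1207]
tcp_rot: [0.743, 0.669, -0.003, -0.001]
contact_force: [0.8, -0.1, -4.0]
opening: 0.202
finger_force: 59.4
```

>>> jog_arm --increments '[{"dx": 0.03, "dy": -0.2, "dz": 0, "ax": 0, "ay": 0, "az": -0.07, "gripper": -1}, {"dx": 0.03, "dy": -0.4, "dz": 0, "ax": 0, "ay": 0, "az": -0.14, "gripper": -1}, {"dx": 0.03, "dy": -0.6, "dz": 0, "ax": 0, "ay": 0, "az": -0.21, "gripper": -1}, {"dx": 0.03, "dy": -0.8, "dz": 0, "ax": 0, "ay": 0, "az": -0.28, "gripper": -1}, {"dx": 0.03, "dy": -1, "dz": 0, "ax": 0, "ay": 0, "az": -0.35, "gripper": -1}]'

```text
time: 6.85
eef_pos: [0.5264, 0.1912, 0.121]
tcp_rot: [0.897, 0.442, -0.003, -0.001]
contact_force: [0.4, -0.0, -3.2]
opening: 0.206
finger_force: 59.4
```

>>> jog_arm --increments '[{"dx": 0, "dy": -0.2, "dz": 0, "ax": 0, "ay": 0, "az": -0.07, "gripper": -1}, {"dx": 0, "dy": -0.4, "dz": 0, "ax": 0, "ay": 0, "az": -0.14, "gripper": -1}, {"dx": 0, "dy": -0.61, "dz": 0, "ax": 0, "ay": 0, "az": -0.21, "gripper": -1}, {"dx": 0, "dy": -0.61, "dz": 0, "ax": 0, "ay": 0, "az": -0.28, "gripper": -1}, {"dx": 0, "dy": -0.61, "dz": 0, "ax": 0, "ay": 0, "az": -0.3, "gripper": -1}, {"dx": 0, "dy": -0.61, "dz": 0, "ax": 0, "ay": 0, "az": -0.3, "gripper": -1}, {"dx": 0, "dy": -0.61, "dz": 0, "ax": 0, "ay": 0, "az": -0.3, "gripper": -1}]'

```text
time: 7.55
eef_pos: [0.5272, 0.1193, 0.1223]
tcp_rot: [0.975, 0.223, -0.002, -0.0]
contact_force: [-0.4, 0.2, -3.3]
opening: 0.204
finger_force: 59.4
```

```bash
python3 - <<'E'
from h import *
s=get_state();print(s["eef_pos"].round(4),s["qpos"].round(2)); cv2.imwrite("pics/w2.png",cam("wrist")["frame"]);
E
```

```text
[0.5272 0.1193 0.1223] [ 0.03  0.15  2.01 -0.    0.99  1.16]
```

View pics/w2.png

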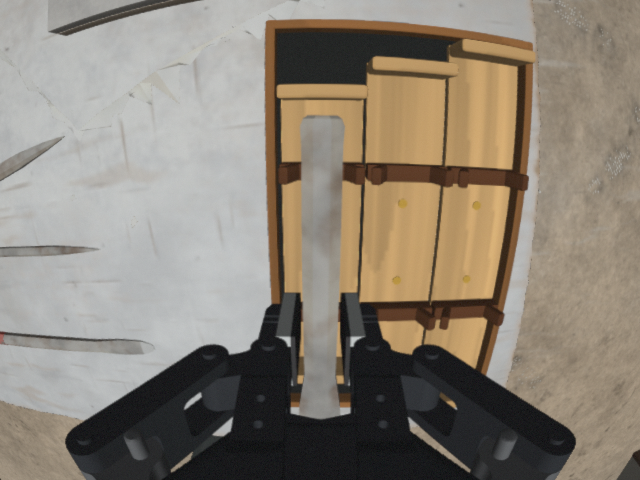

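The chisel (column ~320) is held straight over the shortest cradle (columns 280-362). Lowering.

>>> jog_arm --increments '[{"dx": 0.015, "dy": 0, "dz": -0.15, "ax": 0, "ay": 0, "az": 0, "gripper": -1}, {"dx": 0.015, "dy": 0, "dz": -0.3, "ax": 0, "ay": 0, "az": 0, "gripper": -1}, {"dx": 0.015, "dy": 0, "dz": -0.42, "ax": 0, "ay": 0, "az": 0, "gripper": -1}, {"dx": 0.015, "dy": 0, "dz": -0.5, "ax": 0, "ay": 0, "az": 0, "gripper": -1}, {"dx": 0.015, "dy": 0, "dz": -0.55, "ax": 0, "ay": 0, "az": 0, "gripper": -1}, {"dx": 0.015, "dy": 0, "dz": -0.57, "ax": 0, "ay": 0, "az": 0, "gripper": -1}, {"dx": 0.015, "dy": 0, "dz": -0.57, "ax": 0, "ay": 0, "az": 0, "gripper": -1}, {"dx": 0.015, "dy": 0, "dz": -0.57, "ax": 0, "ay": 0, "az": 0, "gripper": -1}]'

```text
time: 8.4
eef_pos: [0.5311, 0.1194, 0.0566]
tcp_rot: [0.975, 0.223, 0.001, 0.0]
contact_force: [-0.4, -0.4, -3.8]
opening: 0.202
finger_force: 59.4
```

>>> jog_arm --increments '[{"dx": -0.01, "dy": 0, "dz": -0.03, "ax": 0, "ay": 0, "az": 0, "gripper": -1}, {"dx": -0.01, "dy": 0, "dz": -0.03, "ax": 0, "ay": 0, "az": 0, "gripper": -1}, {"dx": -0.01, "dy": 0, "dz": -0.03, "ax": 0, "ay": 0, "az": 0, "gripper": -1}, {"dx": -0.01, "dy": 0, "dz": -0.03, "ax": 0, "ay": 0, "az": 0, "gripper": -1}]'

```text
time: 8.8
eef_pos: [0.5294, 0.1193, 0.0525]
tcp_rot: [0.975, 0.223, 0.0, 0.0]
contact_force: [-0.3, 0.3, -3.5]
opening: 0.202
finger_force: 59.3
```

>>> jog_arm --increments '[{"dx": 0, "dy": 0, "dz": 0, "ax": 0, "ay": 0, "az": 0, "gripper": -0.25}, {"dx": 0, "dy": 0, "dz": 0, "ax": 0, "ay": 0, "az": 0, "gripper": -0.25}, {"dx": 0, "dy": 0, "dz": 0, "ax": 0, "ay": 0, "az": 0, "gripper": -0.25}, {"dx": 0, "dy": 0, "dz": 0.1, "ax": 0, "ay": 0, "az": 0, "gripper": -0.25}, {"dx": 0, "dy": 0, "dz": 0.3, "ax": 0, "ay": 0, "az": 0, "gripper": -0.25}, {"dx": 0, "dy": 0, "dz": 0.6, "ax": 0, "ay": 0, "az": 0, "gripper": -0.25}, {"dx": 0, "dy": 0, "dz": 0.9, "ax": 0, "ay": 0, "az": 0, "gripper": 0.3}, {"dx": 0, "dy": 0, "dz": 0.9, "ax": 0, "ay": 0, "az": 0, "gripper": 0.3}]'

```text
time: 9.6
eef_pos: [0.5334, 0.1196, 0.168]
tcp_rot: [0.975, 0.223, 0.007, 0.001]
contact_force: [0.6, -0.5, 0.8]
opening: 0.651
finger_force: 0.0
```

>>> jog_arm --increments '[{"dx": -0.05, "dy": 0.2, "dz": 0, "ax": 0, "ay": 0, "az": 0.1, "gripper": 0.3}, {"dx": -0.1, "dy": 0.5, "dz": 0, "ax": 0, "ay": 0, "az": 0.2, "gripper": 0.3}, {"dx": -0.2, "dy": 0.8, "dz": 0, "ax": 0, "ay": 0, "az": 0.3, "gripper": 0.3}, {"dx": -0.2, "dy": 1, "dz": 0, "ax": 0, "ay": 0, "az": 0.4, "gripper": 0.3}, {"dx": -0.2, "dy": 1, "dz": 0, "ax": 0, "ay": 0, "az": 0.4, "gripper": 0.3}]'

```text
time: 10.1
eef_pos: [0.5047, 0.2417, 0.1607]
tcp_rot: [0.857, 0.515, 0.0, -0.0]
contact_force: [1.1, 0.3, -0.3]
opening: 0.647
finger_force: 0.0
```

>>> jog_arm --increments '[{"dx": -0.1, "dy": 0.3, "dz": 0, "ax": 0, "ay": 0, "az": 0.1, "gripper": 0.3}, {"dx": -0.2, "dy": 0.6, "dz": 0, "ax": 0, "ay": 0, "az": 0.2, "gripper": 0.3}, {"dx": -0.2, "dy": 1, "dz": 0, "ax": 0, "ay": 0, "az": 0.3, "gripper": 0.3}, {"dx": -0.2, "dy": 1, "dz": 0, "ax": 0, "ay": 0, "az": 0.4, "gripper": 0.3}, {"dx": -0.2, "dy": 1, "dz": 0, "ax": 0, "ay": 0, "az": 0.4, "gripper": 0.3}]'

```text
time: 10.6
eef_pos: [0.4812, 0.3596, 0.1603]
tcp_rot: [0.657, 0.754, -0.0, 0.0]
contact_force: [0.6, -0.3, -0.2]
opening: 0.653
finger_force: 0.0
```

>>> jog_arm --increments '[{"dx": -0.2, "dy": 0.33, "dz": 0, "ax": 0, "ay": 0, "az": 0.1, "gripper": 0.3}, {"dx": -0.2, "dy": 0.33, "dz": 0, "ax": 0, "ay": 0, "az": 0.2, "gripper": 0.3}, {"dx": -0.2, "dy": 0.33, "dz": -0.2, "ax": 0, "ay": 0, "az": 0.3, "gripper": 0.3}, {"dx": -0.2, "dy": 0.33, "dz": -0.4, "ax": 0, "ay": 0, "az": 0.36, "gripper": 0.3}, {"dx": -0.2, "dy": 0.33, "dz": -0.6, "ax": 0, "ay": 0, "az": 0.36, "gripper": 0.3}, {"dx": -0.2, "dy": 0.33, "dz": -0.6, "ax": 0, "ay": 0, "az": 0.36, "gripper": 0.3}, {"dx": -0.2, "dy": 0.33, "dz": -0.6, "ax": 0, "ay": 0, "az": 0.36, "gripper": 0.3}]'

```text
time: 11.3
eef_pos: [0.4576, 0.3978, 0.0883]
tcp_rot: [0.423, 0.906, -0.0, -0.0]
contact_force: [-0.5, 0.6, 0.4]
opening: 0.65
finger_force: 0.0
```

```bash
cat >> h.py <<'E'
def check(tag):
    s=get_state();print(s["eef_pos"].round(4),np.degrees(2*np.arctan2(s["tcp_rot"][1],s["tcp_rot"][0])).round(1))
    a=cam("top"); w=cam("wrist")
    b=np.hstack([cv2.resize(a["frame"][60:360,140:540],(400,300)),cv2.resize(w["frame"],(400,300))]); cv2.imwrite(f"pics/{tag}.png",b); return a
E
python3 - <<'E'
from h import *
check("c3")
E
```

```text
[0.4576 0.3978 0.0883] 129.9
```

View pics/c3.png

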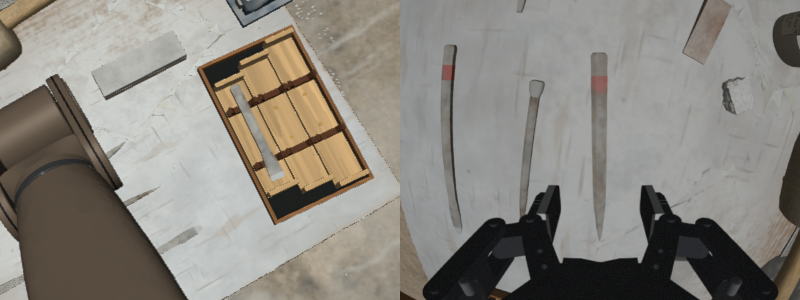

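The short chisel sits in the shortest cradle, at (255,130) in the left panel. The medium chisel, at (599,130) in the right panel, is centred between the pads. Descending to grip.

>>> jog_arm --increments '[{"dx": 0, "dy": 0, "dz": -0.2, "ax": 0, "ay": 0, "az": 0, "gripper": 0.3}, {"dx": 0, "dy": 0, "dz": -0.35, "ax": 0, "ay": 0, "az": 0, "gripper": 0.3}, {"dx": 0, "dy": 0, "dz": -0.45, "ax": 0, "ay": 0, "az": 0, "gripper": 0.3}, {"dx": 0, "dy": 0, "dz": -0.495, "ax": 0, "ay": 0, "az": 0, "gripper": 0.3}, {"dx": 0, "dy": 0, "dz": -0.495, "ax": 0, "ay": 0, "az": 0, "gripper": 0.3}, {"dx": 0, "dy": 0, "dz": -0.495, "ax": 0, "ay": 0, "az": 0, "gripper": 0.3}]'

```text
time: 12.0
eef_pos: [0.458, 0.3993, 0.03]
tcp_rot: [0.422, 0.907, 0.001, 0.001]
contact_force: [-0.0, -0.5, 0.3]
opening: 0.653
finger_force: 0.0
```

>>> jog_arm --increments '[{"dx": 0, "dy": 0, "dz": 0, "ax": 0, "ay": 0, "az": 0, "gripper": -1}, {"dx": 0, "dy": 0, "dz": 0, "ax": 0, "ay": 0, "az": 0, "gripper": -1}, {"dx": 0, "dy": 0, "dz": 0, "ax": 0, "ay": 0, "az": 0, "gripper": -1}, {"dx": 0, "dy": 0, "dz": 0, "ax": 0, "ay": 0, "az": 0, "gripper": -1}, {"dx": 0, "dy": 0, "dz": 0, "ax": 0, "ay": 0, "az": 0, "gripper": -1}, {"dx": 0, "dy": 0, "dz": 0, "ax": 0, "ay": 0, "az": 0, "gripper": -1}, {"dx": 0, "dy": 0, "dz": 0, "ax": 0, "ay": 0, "az": 0, "gripper": -1}]'

```text
time: 12.7
eef_pos: [0.4577, 0.3992, 0.0297]
tcp_rot: [0.422, 0.907, 0.0, 0.0]
contact_force: [-0.6, -1.2, 6.0]
opening: 0.121
finger_force: 59.4
```

>>> jog_arm --increments '[{"dx": 0, "dy": 0, "dz": 0.2, "ax": 0, "ay": 0, "az": 0, "gripper": -1}, {"dx": 0, "dy": 0, "dz": 0.5, "ax": 0, "ay": 0, "az": 0, "gripper": -1}, {"dx": 0, "dy": 0, "dz": 0.8, "ax": 0, "ay": 0, "az": 0, "gripper": -1}, {"dx": 0, "dy": 0, "dz": 0.8, "ax": 0, "ay": 0, "az": 0, "gripper": -1}]'

```text
time: 13.1
eef_pos: [0.4601, 0.4007, 0.1301]
tcp_rot: [0.422, 0.907, 0.004, 0.003]
contact_force: [0.2, 0.9, -2.0]
opening: 0.127
finger_force: 58.9
```

>>> jog_arm --increments '[{"dx": 0.05, "dy": -0.2, "dz": 0, "ax": 0, "ay": 0, "az": -0.08, "gripper": -1}, {"dx": 0.1, "dy": -0.4, "dz": 0, "ax": 0, "ay": 0, "az": -0.16, "gripper": -1}, {"dx": 0.15, "dy": -0.6, "dz": 0, "ax": 0, "ay": 0, "az": -0.24, "gripper": -1}, {"dx": 0.2, "dy": -0.8, "dz": 0, "ax": 0, "ay": 0, "az": -0.32, "gripper": -1}, {"dx": 0.25, "dy": -1, "dz": 0, "ax": 0, "ay": 0, "az": -0.4, "gripper": -1}]'

```text
time: 13.6
eef_pos: [0.486, 0.2774, 0.1222]
tcp_rot: [0.683, 0.73, -0.002, -0.001]
contact_force: [0.4, -0.4, -2.4]
opening: 0.125
finger_force: 58.9
```

>>> jog_arm --increments '[{"dx": 0.05, "dy": -0.2, "dz": 0, "ax": 0, "ay": 0, "az": -0.08, "gripper": -1}, {"dx": 0.1, "dy": -0.4, "dz": 0, "ax": 0, "ay": 0, "az": -0.16, "gripper": -1}, {"dx": 0.15, "dy": -0.6, "dz": 0, "ax": 0, "ay": 0, "az": -0.24, "gripper": -1}, {"dx": 0.2, "dy": -0.8, "dz": 0, "ax": 0, "ay": 0, "az": -0.32, "gripper": -1}, {"dx": 0.25, "dy": -1, "dz": 0, "ax": 0, "ay": 0, "az": -0.4, "gripper": -1}]'

```text
time: 14.1
eef_pos: [0.5159, 0.1577, 0.1224]
tcp_rot: [0.875, 0.483, -0.002, -0.001]
contact_force: [0.1, 0.8, -2.4]
opening: 0.124
finger_force: 58.9
```

>>> jog_arm --increments '[{"dx": 0.07, "dy": -0.2, "dz": 0, "ax": 0, "ay": 0, "az": -0.08, "gripper": -1}, {"dx": 0.15, "dy": -0.4, "dz": 0, "ax": 0, "ay": 0, "az": -0.16, "gripper": -1}, {"dx": 0.22, "dy": -0.6, "dz": 0, "ax": 0, "ay": 0, "az": -0.24, "gripper": -1}, {"dx": 0.28, "dy": -0.725, "dz": 0, "ax": 0, "ay": 0, "az": -0.32, "gripper": -1}, {"dx": 0.28, "dy": -0.725, "dz": 0, "ax": 0, "ay": 0, "az": -0.363, "gripper": -1}, {"dx": 0.28, "dy": -0.725, "dz": 0, "ax": 0, "ay": 0, "az": -0.363, "gripper": -1}, {"dx": 0.28, "dy": -0.725, "dz": 0, "ax": 0, "ay": 0, "az": -0.363, "gripper": -1}]'

```text
time: 14.8
eef_pos: [0.5497, 0.072, 0.1231]
tcp_rot: [0.975, 0.221, -0.002, -0.0]
contact_force: [0.8, 0.1, -1.7]
opening: 0.127
finger_force: 58.9
```

```bash
python3 - <<'E'
from h import *
check("c4"); 
E
```

```text
[0.5497 0.072  0.1231] 25.5
```

View pics/c4.png

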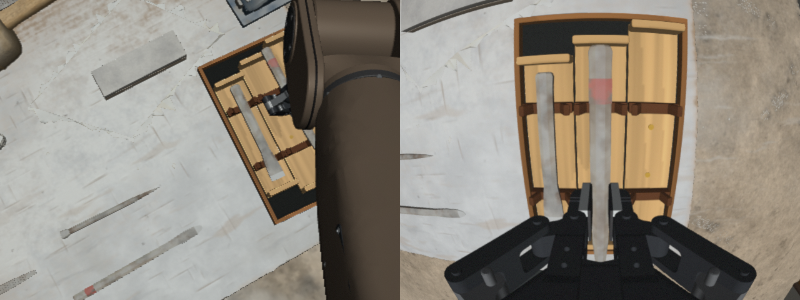

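The medium chisel (column 600, right panel) is over the middle cradle and the short one is still seated at column ~545. Lowering and releasing.

>>> jog_arm --increments '[{"dx": 0.01, "dy": 0, "dz": -0.15, "ax": 0, "ay": 0, "az": 0, "gripper": -1}, {"dx": 0.005, "dy": 0, "dz": -0.3, "ax": 0, "ay": 0, "az": 0, "gripper": -1}, {"dx": 0.005, "dy": 0, "dz": -0.42, "ax": 0, "ay": 0, "az": 0, "gripper": -1}, {"dx": 0.005, "dy": 0, "dz": -0.5, "ax": 0, "ay": 0, "az": 0, "gripper": -1}, {"dx": 0.005, "dy": 0, "dz": -0.55, "ax": 0, "ay": 0, "az": 0, "gripper": -1}, {"dx": 0.005, "dy": 0, "dz": -0.585, "ax": 0, "ay": 0, "az": 0, "gripper": -1}, {"dx": 0.005, "dy": 0, "dz": -0.585, "ax": 0, "ay": 0, "az": 0, "gripper": -1}, {"dx": 0.005, "dy": 0, "dz": -0.585, "ax": 0, "ay": 0, "az": 0, "gripper": -1}, {"dx": 0.005, "dy": 0, "dz": -0.585, "ax": 0, "ay": 0, "az": 0, "gripper": -1}]'

```text
time: 15.8
eef_pos: [0.5521, 0.0719, 0.0555]
tcp_rot: [0.975, 0.22, 0.001, 0.0]
contact_force: [0.2, -0.4, -2.3]
opening: 0.125
finger_force: 58.9
```

>>> jog_arm --increments '[{"dx": -0.005, "dy": 0, "dz": -0.015, "ax": 0, "ay": 0, "az": 0, "gripper": -1}, {"dx": -0.005, "dy": 0, "dz": -0.015, "ax": 0, "ay": 0, "az": 0, "gripper": -1}, {"dx": -0.005, "dy": 0, "dz": -0.015, "ax": 0, "ay": 0, "az": 0, "gripper": -1}, {"dx": -0.005, "dy": 0, "dz": -0.015, "ax": 0, "ay": 0, "az": 0, "gripper": -0.35}, {"dx": -0.005, "dy": 0, "dz": -0.015, "ax": 0, "ay": 0, "az": 0, "gripper": -0.35}, {"dx": -0.005, "dy": 0, "dz": -0.015, "ax": 0, "ay": 0, "az": 0, "gripper": -0.35}, {"dx": -0.005, "dy": 0, "dz": -0.015, "ax": 0, "ay": 0, "az": 0, "gripper": -0.35}]'

```text
time: 16.5
eef_pos: [0.5512, 0.0719, 0.0533]
tcp_rot: [0.975, 0.22, 0.0, 0.0]
contact_force: [0.0, -0.3, -0.5]
opening: 0.327
finger_force: 0.0
```

>>> jog_arm --increments '[{"dx": 0, "dy": 0, "dz": 0.1, "ax": 0, "ay": 0, "az": 0, "gripper": -0.35}, {"dx": 0, "dy": 0, "dz": 0.3, "ax": 0, "ay": 0, "az": 0, "gripper": -0.35}, {"dx": 0, "dy": 0, "dz": 0.6, "ax": 0, "ay": 0, "az": 0, "gripper": -0.35}, {"dx": 0, "dy": 0, "dz": 0.9, "ax": 0, "ay": 0, "az": 0, "gripper": 0.3}, {"dx": 0, "dy": 0, "dz": 0.9, "ax": 0, "ay": 0, "az": 0, "gripper": 0.3}]'

```text
time: 17.0
eef_pos: [0.5549, 0.0718, 0.1684]
tcp_rot: [0.975, 0.22, 0.006, 0.002]
contact_force: [0.5, -0.3, 0.8]
opening: 0.642
finger_force: 0.0
```

>>> jog_arm --increments '[{"dx": -0.2, "dy": 0.2, "dz": 0, "ax": 0, "ay": 0, "az": 0.09, "gripper": 0.3}, {"dx": -0.4, "dy": 0.4, "dz": 0, "ax": 0, "ay": 0, "az": 0.18, "gripper": 0.3}, {"dx": -0.6, "dy": 0.6, "dz": 0, "ax": 0, "ay": 0, "az": 0.27, "gripper": 0.3}, {"dx": -0.8, "dy": 0.8, "dz": 0, "ax": 0, "ay": 0, "az": 0.36, "gripper": 0.3}, {"dx": -0.93, "dy": 0.95, "dz": 0, "ax": 0, "ay": 0, "az": 0.44, "gripper": 0.3}]'

```text
time: 17.5
eef_pos: [0.4374, 0.1869, 0.1608]
tcp_rot: [0.842, 0.54, -0.0, -0.0]
contact_force: [-0.2, -0.2, 0.7]
opening: 0.652
finger_force: 0.0
```

>>> jog_arm --increments '[{"dx": -0.2, "dy": 0.2, "dz": 0, "ax": 0, "ay": 0, "az": 0.09, "gripper": 0.3}, {"dx": -0.4, "dy": 0.4, "dz": 0, "ax": 0, "ay": 0, "az": 0.18, "gripper": 0.3}, {"dx": -0.6, "dy": 0.6, "dz": 0, "ax": 0, "ay": 0, "az": 0.27, "gripper": 0.3}, {"dx": -0.8, "dy": 0.8, "dz": 0, "ax": 0, "ay": 0, "az": 0.36, "gripper": 0.3}, {"dx": -0.93, "dy": 0.94, "dz": 0, "ax": 0, "ay": 0, "az": 0.44, "gripper": 0.3}, {"dx": -0.93, "dy": 0.94, "dz": -0.2, "ax": 0, "ay": 0, "az": 0.53, "gripper": 0.3}, {"dx": -0.93, "dy": 0.94, "dz": -0.4, "ax": 0, "ay": 0, "az": 0.613, "gripper": 0.3}, {"dx": -0.93, "dy": 0.94, "dz": -0.6, "ax": 0, "ay": 0, "az": 0.613, "gripper": 0.3}, {"dx": -0.93, "dy": 0.94, "dz": -0.6, "ax": 0, "ay": 0, "az": 0.613, "gripper": 0.3}, {"dx": -0.93, "dy": 0.94, "dz": -0.6, "ax": 0, "ay": 0, "az": 0.613, "gripper": 0.3}]'

```text
time: 18.5
eef_pos: [0.3275, 0.2986, 0.0891]
tcp_rot: [0.498, 0.867, -0.0, -0.0]
contact_force: [-0.3, 0.2, 0.9]
opening: 0.649
finger_force: 0.0
```

```bash
python3 - <<'E'
from h import *
check("c5"); 
E
```

```text
[0.3275 0.2986 0.0891] 120.2
```

View pics/c5.png

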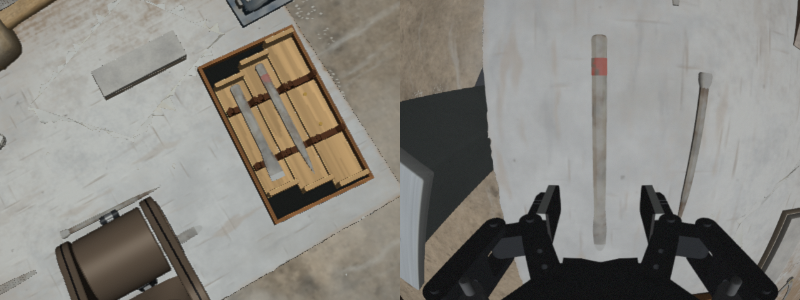

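Both placed chisels lie seated. The long one (column 600, right panel) is centred between the pads, and the thin chisel at ~(700,140) is clear. Descending to grip.

>>> jog_arm --increments '[{"dx": 0, "dy": 0, "dz": -0.2, "ax": 0, "ay": 0, "az": 0, "gripper": 0.2}, {"dx": 0, "dy": 0, "dz": -0.35, "ax": 0, "ay": 0, "az": 0, "gripper": 0.2}, {"dx": 0, "dy": 0, "dz": -0.45, "ax": 0, "ay": 0, "az": 0, "gripper": 0.2}, {"dx": 0, "dy": 0, "dz": -0.5, "ax": 0, "ay": 0, "az": 0, "gripper": 0.2}, {"dx": 0, "dy": 0, "dz": -0.505, "ax": 0, "ay": 0, "az": 0, "gripper": 0.2}, {"dx": 0, "dy": 0, "dz": -0.505, "ax": 0, "ay": 0, "az": 0, "gripper": 0.2}]'

```text
time: 19.2
eef_pos: [0.3283, 0.2991, 0.029]
tcp_rot: [0.498, 0.867, 0.001, 0.0]
contact_force: [0.5, 0.4, -0.1]
opening: 0.601
finger_force: 0.0
```

>>> jog_arm --increments '[{"dx": 0, "dy": 0, "dz": 0, "ax": 0, "ay": 0, "az": 0, "gripper": -1}, {"dx": 0, "dy": 0, "dz": 0, "ax": 0, "ay": 0, "az": 0, "gripper": -1}, {"dx": 0, "dy": 0, "dz": 0, "ax": 0, "ay": 0, "az": 0, "gripper": -1}, {"dx": 0, "dy": 0, "dz": 0, "ax": 0, "ay": 0, "az": 0, "gripper": -1}, {"dx": 0, "dy": 0, "dz": 0, "ax": 0, "ay": 0, "az": 0, "gripper": -1}, {"dx": 0, "dy": 0, "dz": 0, "ax": 0, "ay": 0, "az": 0, "gripper": -1}, {"dx": 0, "dy": 0, "dz": 0, "ax": 0, "ay": 0, "az": 0, "gripper": -1}]'

```text
time: 19.9
eef_pos: [0.3281, 0.299, 0.0291]
tcp_rot: [0.498, 0.867, 0.0, 0.0]
contact_force: [-0.5, -0.8, 5.6]
opening: 0.135
finger_force: 58.8
```

>>> jog_arm --increments '[{"dx": 0, "dy": 0, "dz": 0.2, "ax": 0, "ay": 0, "az": 0, "gripper": -1}, {"dx": 0, "dy": 0, "dz": 0.5, "ax": 0, "ay": 0, "az": 0, "gripper": -1}, {"dx": 0, "dy": 0, "dz": 0.8, "ax": 0, "ay": 0, "az": 0, "gripper": -1}, {"dx": 0, "dy": 0, "dz": 0.8, "ax": 0, "ay": 0, "az": 0, "gripper": -1}]'

```text
time: 20.3
eef_pos: [0.3305, 0.3004, 0.1288]
tcp_rot: [0.498, 0.867, 0.004, 0.003]
contact_force: [0.1, 0.8, -2.1]
opening: 0.135
finger_force: 59.6
```

>>> jog_arm --increments '[{"dx": 0.14, "dy": -0.16, "dz": 0, "ax": 0, "ay": 0, "az": -0.07, "gripper": -1}, {"dx": 0.28, "dy": -0.32, "dz": 0, "ax": 0, "ay": 0, "az": -0.14, "gripper": -1}, {"dx": 0.42, "dy": -0.48, "dz": 0, "ax": 0, "ay": 0, "az": -0.21, "gripper": -1}, {"dx": 0.56, "dy": -0.64, "dz": 0, "ax": 0, "ay": 0, "az": -0.28, "gripper": -1}, {"dx": 0.68, "dy": -0.76, "dz": 0, "ax": 0, "ay": 0, "az": -0.35, "gripper": -1}]'

```text
time: 20.8
eef_pos: [0.4085, 0.206, 0.122]
tcp_rot: [0.717, 0.697, -0.002, -0.001]
contact_force: [0.4, -0.2, -2.9]
opening: 0.142
finger_force: 59.6
```

>>> jog_arm --increments '[{"dx": 0.14, "dy": -0.16, "dz": 0, "ax": 0, "ay": 0, "az": -0.07, "gripper": -1}, {"dx": 0.28, "dy": -0.32, "dz": 0, "ax": 0, "ay": 0, "az": -0.14, "gripper": -1}, {"dx": 0.42, "dy": -0.48, "dz": 0, "ax": 0, "ay": 0, "az": -0.21, "gripper": -1}, {"dx": 0.56, "dy": -0.64, "dz": 0, "ax": 0, "ay": 0, "az": -0.28, "gripper": -1}, {"dx": 0.68, "dy": -0.76, "dz": 0, "ax": 0, "ay": 0, "az": -0.35, "gripper": -1}]'

```text
time: 21.3
eef_pos: [0.4901, 0.115, 0.1218]
tcp_rot: [0.879, 0.476, -0.002, -0.001]
contact_force: [-0.1, 0.2, -2.9]
opening: 0.138
finger_force: 59.5
```

>>> jog_arm --increments '[{"dx": 0.14, "dy": -0.16, "dz": 0, "ax": 0, "ay": 0, "az": -0.07, "gripper": -1}, {"dx": 0.28, "dy": -0.32, "dz": 0, "ax": 0, "ay": 0, "az": -0.14, "gripper": -1}, {"dx": 0.42, "dy": -0.48, "dz": 0, "ax": 0, "ay": 0, "az": -0.21, "gripper": -1}, {"dx": 0.56, "dy": -0.64, "dz": 0, "ax": 0, "ay": 0, "az": -0.28, "gripper": -1}, {"dx": 0.685, "dy": -0.76, "dz": 0, "ax": 0, "ay": 0, "az": -0.353, "gripper": -1}, {"dx": 0.685, "dy": -0.76, "dz": 0, "ax": 0, "ay": 0, "az": -0.353, "gripper": -1}, {"dx": 0.685, "dy": -0.76, "dz": 0, "ax": 0, "ay": 0, "az": -0.353, "gripper": -1}]'

```text
time: 22.0
eef_pos: [0.5717, 0.0251, 0.1219]
tcp_rot: [0.975, 0.22, -0.002, -0.001]
contact_force: [-0.3, 0.2, -3.0]
opening: 0.135
finger_force: 59.5
```

```bash
python3 - <<'E'
from h import *
check("c6"); 
E
```

```text
[0.5717 0.0251 0.1219] 25.5
```

View pics/c6.png

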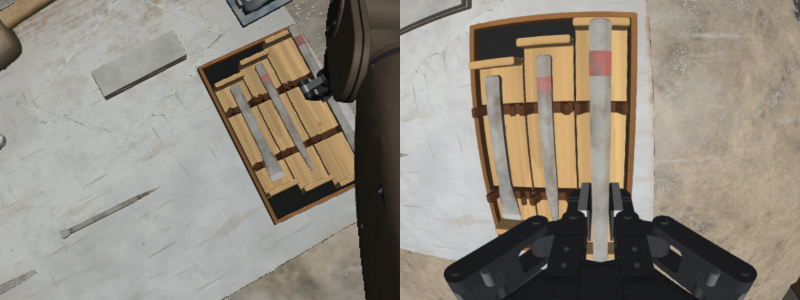

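The long chisel (column 600, right panel) is over the longest cradle, the other two are seated, and the thin chisel is still where it was. Lowering and releasing.

>>> jog_arm --increments '[{"dx": 0.005, "dy": 0, "dz": -0.15, "ax": 0, "ay": 0, "az": 0, "gripper": -1}, {"dx": 0.005, "dy": 0, "dz": -0.3, "ax": 0, "ay": 0, "az": 0, "gripper": -1}, {"dx": 0.005, "dy": 0, "dz": -0.42, "ax": 0, "ay": 0, "az": 0, "gripper": -1}, {"dx": 0.005, "dy": 0, "dz": -0.5, "ax": 0, "ay": 0, "az": 0, "gripper": -1}, {"dx": 0.005, "dy": 0, "dz": -0.55, "ax": 0, "ay": 0, "az": 0, "gripper": -1}, {"dx": 0.005, "dy": 0, "dz": -0.575, "ax": 0, "ay": 0, "az": 0, "gripper": -1}, {"dx": 0.005, "dy": 0, "dz": -0.585, "ax": 0, "ay": 0, "az": 0, "gripper": -1}, {"dx": 0.005, "dy": 0, "dz": -0.585, "ax": 0, "ay": 0, "az": 0, "gripper": -1}, {"dx": 0.005, "dy": 0, "dz": -0.585, "ax": 0, "ay": 0, "az": 0, "gripper": -1}]'

```text
time: 23.0
eef_pos: [0.5742, 0.025, 0.0548]
tcp_rot: [0.975, 0.22, 0.001, 0.0]
contact_force: [0.7, 0.4, -3.0]
opening: 0.137
finger_force: 59.5
```

>>> jog_arm --increments '[{"dx": 0, "dy": 0, "dz": -0.005, "ax": 0, "ay": 0, "az": 0, "gripper": -1}, {"dx": 0, "dy": 0, "dz": -0.005, "ax": 0, "ay": 0, "az": 0, "gripper": -1}, {"dx": 0, "dy": 0, "dz": -0.005, "ax": 0, "ay": 0, "az": 0, "gripper": -0.35}, {"dx": 0, "dy": 0, "dz": -0.005, "ax": 0, "ay": 0, "az": 0, "gripper": -0.35}, {"dx": 0, "dy": 0, "dz": -0.005, "ax": 0, "ay": 0, "az": 0, "gripper": -0.35}, {"dx": 0, "dy": 0, "dz": -0.005, "ax": 0, "ay": 0, "az": 0, "gripper": -0.35}]'

```text
time: 23.6
eef_pos: [0.5741, 0.0251, 0.054]
tcp_rot: [0.975, 0.22, 0.001, 0.0]
contact_force: [-0.6, -0.2, 0.4]
opening: 0.324
finger_force: 0.0
```

>>> jog_arm --increments '[{"dx": 0, "dy": 0, "dz": 0.1, "ax": 0, "ay": 0, "az": 0, "gripper": -0.35}, {"dx": 0, "dy": 0, "dz": 0.3, "ax": 0, "ay": 0, "az": 0, "gripper": -0.35}, {"dx": 0, "dy": 0, "dz": 0.6, "ax": 0, "ay": 0, "az": 0, "gripper": -0.35}, {"dx": 0, "dy": 0, "dz": 0.9, "ax": 0, "ay": 0, "az": 0, "gripper": -0.35}, {"dx": 0, "dy": -0.4, "dz": 0.9, "ax": 0, "ay": 0, "az": 0, "gripper": 0.3}, {"dx": 0, "dy": -0.8, "dz": 0.9, "ax": 0, "ay": 0, "az": 0, "gripper": 0.3}, {"dx": 0, "dy": -1, "dz": 0.9, "ax": 0, "ay": 0, "az": 0, "gripper": 0.3}]'

```text
time: 24.3
eef_pos: [0.5742, -0.0978, 0.1636]
tcp_rot: [0.976, 0.22, 0.001, 0.001]
contact_force: [-0.4, 0.6, 0.9]
opening: 0.648
finger_force: 0.0
```

>>> jog_arm --increments '[{"dx": 0, "dy": -0.4, "dz": 0.4, "ax": 0, "ay": 0, "az": 0, "gripper": 0.3}, {"dx": 0, "dy": -0.8, "dz": 0.4, "ax": 0, "ay": 0, "az": 0, "gripper": 0.3}, {"dx": 0, "dy": -1, "dz": 0.4, "ax": 0, "ay": 0, "az": 0, "gripper": 0.3}, {"dx": 0, "dy": -1, "dz": 0.4, "ax": 0, "ay": 0, "az": 0, "gripper": 0.3}]'

```text
time: 24.7
eef_pos: [0.574, -0.2195, 0.2121]
tcp_rot: [0.976, 0.218, 0.001, 0.002]
contact_force: [0.3, 0.2, -0.5]
opening: 0.65
finger_force: 0.0
```

>>> jog_arm --increments '[{"dx": 0, "dy": -0.4, "dz": 0, "ax": 0, "ay": 0, "az": 0, "gripper": 0.3}, {"dx": 0, "dy": -0.8, "dz": 0, "ax": 0, "ay": 0, "az": 0, "gripper": 0.3}, {"dx": 0, "dy": -1, "dz": 0, "ax": 0, "ay": 0, "az": 0, "gripper": 0.3}, {"dx": 0, "dy": -1, "dz": 0, "ax": 0, "ay": 0, "az": 0, "gripper": 0.3}, {"dx": 0, "dy": -1, "dz": 0, "ax": 0, "ay": 0, "az": 0, "gripper": 0.3}]'

```text
time: 25.2
eef_pos: [0.5736, -0.3343, 0.2095]
tcp_rot: [0.975, 0.22, -0.0, -0.001]
contact_force: [0.5, 0.3, -1.0]
opening: 0.65
finger_force: 0.0
```

```bash
python3 - <<'E'
from h import *
r=check("c7"); W=world(r)
C=dict(short=(.529,.1193),medium=(.5512,.0723),long=(.5736,.0254)); a=np.radians(25.4); d=np.array([np.cos(a),np.sin(a)]); n=np.array([-d[1],d[0]])
hsv=cv2.cvtColor(r["frame"],cv2.COLOR_BGR2HSV)
for k,c in C.items():
    P=W[...,:2]-c; t=P@d; s=P@n; z=W[...,2]
    m=(abs(s)<.02)&(abs(t)<.125)&(z>.0255)&(z<.05)&(hsv[...,1]<70); q=t[m]
    A=np.polyfit(t[m],s[m],1); Z=np.polyfit(t[m],z[m],1)
    print(k,m.sum(),"along",np.percentile(q,[1,99]).round(4),"across",s[m].mean().round(4),"ang",np.degrees(A[0]).round(1),"tilt(top)",np.degrees(Z[0]).round(1),"z",z[m].mean().round(4))
E
```

```text
[ 0.5736 -0.3343  0.2095] 25.4
short 1100 along [-0.078  0.08 ] across -0.0001 ang -0.3 tilt(top) 3.2 z 0.0337
medium 865 along [-0.0858  0.0954] across 0.0002 ang 0.5 tilt(top) 1.3 z 0.0338
long 1084 along [-0.105   0.1118] across -0.0 ang 0.4 tilt(top) 1.6 z 0.0324
```

View pics/c7.png

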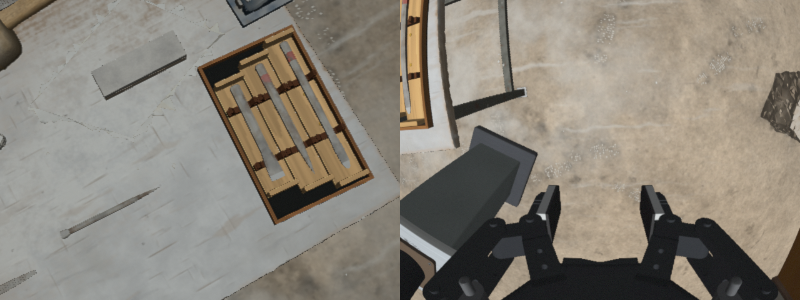

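All three are centred and in line with their cradles. One check left: whether the short chisel's top slope is just its own taper, by comparing it with the slope it had lying on the table.

```bash
python3 - <<'E'
from h import *
def prof(r,c,deg,lo):
    W=world(r);a=np.radians(deg);d=np.array([np.cos(a),np.sin(a)]);P=W[...,:2]-c;t=P@d;s=P@[-d[1],d[0]];z=W[...,2]
    return [np.median(z[(abs(s)<.004)&(abs(t-x)<.008)&(z>lo)&(z<.06)]).round(4) for x in(-.064,-.048,-.03,0,.03,.048,.064)]
r0=dict(np.load("top0.npz"));r=cam("top")
for k,p,dg,c in(("s",(.5265,.432),115.8,(.529,.1193)),("m",(.457,.3985),130.4,(.5512,.0723)),("l",(.328,.299),120.2,(.5736,.0254))):
    print(k,np.array(prof(r,c,25.4,.015))-prof(r0,p,dg,.003))
E
```

```text
s [0.0202 0.0205 0.0206 0.0224 0.0228 0.022  0.0232]
m [0.0226 0.0218 0.0232 0.0221 0.022  0.0231 0.0224]
l [0.022  0.0217 0.0215 0.0223 0.0219 0.0226 0.023 ]
```

```bash
python3 -c "
from h import *
print(job.sign_off())"
```

```text
the job is handed in; nothing more can be done
None
```

The short, medium and long chisels each lie in their own cradle, centred, in line and level within about 1.5°; the thin chisel was left where it lay, and the job was handed in at about 25 s (the sign-off returned no verdict).

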